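# Blank off the refill tank with a cam-lever coupling cap

## Task

Close the white refill tank: pick up the metal coupling cap by its square lug and push it straight down over the tank's grooved neck, pressing steadily through the stiff rubber seal until it is fully home, with both cam arms still raised. Then swing its two cam arms fully down against the neck, one after the other. Lower the cap rather than drop it, press no harder than the seal needs, and leave the bottles, tape and carton where they stand.

Things in the scene. Friction and masses are not known exactly. Their poses are not given: they have to be found in the camera images.
- tank: low white plastic tank, 206 x 186 mm, fixed to the bench; origin at the centre of its underside, z up; its flat lid is at z = 100 mm. A steel flange (80 mm wide, top at 106 mm) in the middle of the lid carries the upright round aluminium neck.
- neck_top (a point): centre of the neck's solid top rim, 195 mm above the bench, on the neck's axis. The neck: lip 53 mm in diameter and 10 mm high with a 3 mm chamfer at its top, below it a 27 mm high groove (39 mm in diameter), below that a 53 mm collar down to the flange.
- seal (a joint): black rubber seal disc, 43 mm in diameter, on top of the neck; value 0 = it stands 5 mm proud of the rim, 0.005 m = pressed flush. It yields at a steady 15 to 22 N of downward push, does not spring back, and stops hard when flush. More than 75 N of contact between cap and tank (pressing and side loads added up) is too much.
- cap: loose aluminium coupling cap, 68 mm wide, 0.6 kg (0.4 to 0.8), standing mouth down; origin at the centre of its mouth (underside), z up. Bore 56 mm wide, 40 mm deep: fully home its origin is 40 mm below neck_top. Body top at 46 mm; on it a 30 x 30 mm square lug, 38 mm high, faces square to the cap's x and y. Pivot ears at its +x and -x sides reach 44 mm from the axis.
- lug (a point): point inside the square lug on the cap's axis, 68 mm above the mouth, 16 mm below the lug's top: where to grip.
- cam_a (a joint): cam arm on the cap's +x side: steel bar 62 mm long from its pivot, 14 mm wide, 7 mm thick, a 20 mm wire ring at its end, hinged about a level axis (the cap's y). 0 = straight out level, negative = raised (to -0.7), positive = swung down; 1.35 = fully down at its stop (over 1.2 counts). It stays where left; about 2 N at its end moves it if the cap is home.
- cam_b (a joint): the same arm on the cap's -x side, same meaning of its value. If an arm needs more than 6 N before its stop, the cap is not home: the cam multiplies the push about five times onto the neck.
- cam_a_pivot (a point): pivot of cam arm a: 37 mm from the cap's axis, 24.5 mm above the cap's mouth.
- cam_b_pivot (a point): pivot of cam arm b, opposite.
- cam_a_end (a point): point on the middle of arm a's outer (upper) face, 55 mm along it from the pivot: where to push it.
- cam_b_end (a point): the same point on arm b.
- bottle_a: bystander: white bottle with black cap, 60 mm in diameter, 190 mm high; origin under its centre.
- bottle_b: bystander: a second such bottle.
- tape_roll: bystander: cardboard-coloured tape roll lying flat, 100 mm in diameter, 48 mm high; origin under its centre.
- carton: bystander: small brown carton 120 x 80 x 70 mm; origin under its centre.

How it is judged:
By the outcome, as a careful person would: the job done as asked, in the order asked, and still so for the second after the job is handed in, with the robot touching nothing.
It also fails if it takes over 72 s, if anything falls off the work surface, if the arm or the gripper's body presses on something with over 40 N, if the wrist force passes 120 N, or if a joint passes its speed limit or range.

## Robot

A 7-joint arm with a two-finger parallel gripper is mounted at the origin on the work surface. World frame = base frame: x ahead of the robot, y to its left, z up, the work surface at z = 0. Lengths are in m, angles in rad, forces in N, time in s.
With the tool pointing down it reaches from about 0.4 to 0.85 m from the base axis. Payload 4.5 kg.
Tool frame: the origin (TCP) lies between the finger pads; the fingertips stand 11 mm ahead of it and the grasp point (between the pads) lies 8 mm behind it (r.nose_length is the distance from the TCP to the fingertips, in m); z points along the fingers, y is the line along which they close (so a half turn about z gives the same grasp; the last joint's range is limited). The gripper opens to 88 mm and grips with 3 to 60 N. Pads are 18 mm wide; open, the fingers measure 123 mm over their backs; the gripper's body (75 mm by 187 mm) begins 45 mm behind the grasp point.
Start: joints at [1.351, 0.689, -0.195, 1.565, 0.157, 0.902, -0.215], TCP at [0.157, -0.605, 0.25] pointing down, gripper open.
Joint ranges: [-3.01, 3.01], [-0.46, 2.08], [-1.47, 1.51], [0.13, 2.56], [-1, 4.14], [0.04, 2.09], [-2.66, 2.66]. Speed limits (rad/s): [2.57, 2.57, 3.14, 3.14, 3.14, 3.14, 3.14].

## Interface

Orientations are given as a unit quaternion [x, y, z, w].
In Python, from plant import get_state, snapshot, camera_model, r gives the robot as it stands.
- The arm moves only by the shell command python3 -m inch 'ROWS' [FORCE]. ROWS is text: rows parted by semicolons, each of 7 numbers parted by spaces: the opening, from -1 (shut) to 1 (fully open), then the shift along the tool's x, y, z in m, then the turn, a rotation vector about the tool's x, y, z in rad. A call has 1 to 20 rows; each row shifts and turns the commanded pose from where the row before left it, along the tool's axes as they then stand; what a row does not reach is not made up. A row lasts 1/12 s, in which the tool goes at most 41.7 mm and 7.16 degrees, less where a joint would pass 70% of its speed; a pose out of reach is approached as far as the arm can. A call is refused whole if a number of a shift passes 0.0417 or a number of a turn 0.125, either way. A call with a gripper value outside its range is refused whole. The fingers move at their own pace and stop on an object; FORCE is the grip in N (left out, the last holds). Time passes only in rows, so rows that do not move let the fingers close. It gives the time, the measured TCP pose, the force, the opening and the grip force at its end, in the units of the state.
- get_state(): the state, without advancing time (a new reading comes with each control period).
- snapshot(name): name is "scene" or "top" or "wrist"; returns (picture, depth): 480x640x3 uint8, red, green, blue; 480x640 float32, m along the optical axis (not along the pixel's ray), 0 where there is no reading.
- camera_model(name): a dict with "intrinsics" (3x3 intrinsics, pixels), "dist" ([k1, k2, p1, p2, k3] as OpenCV has them; the pictures are not rectified), "view" (4x4, takes a point from world to camera coordinates). Camera axes: x right, y down, z forward; pixel columns grow to the right and rows downward; lengths in m; the calibration is good to about 2 mm. A picture is of the moment at which its call begins: read the wrist's pose just before it. camera_model takes no time and is no camera call; for the wrist camera it gives the pose at the moment of the call.
- r.finish_job(): hands the job in; it is judged then, once.
The state is a dict: "clock": time; "q": joint angles; "qd": joint speeds; "joint_torque": joint torques, N m; "tool_pos": TCP position; "eef_rot": TCP orientation; "contact_force": force on the tool from outside, world axes, zero at the start; "moment": the same for the moment, N m; "opening": opening from 0.0 (shut) to 1.0 (fully open); "finger_force": force on a finger pad.
Only numpy, scipy, OpenCV 4.12 (cv2) and the standard library are available. Lean on these libraries where they do the work, as an engineer would, in place of code of your own. Each camera call takes 0.05 s, during which the arm holds its last target. There are 200 camera calls.

## Working session

There is one attempt and no reset: what is moved stays moved. The work goes in short steps, Python scripts to look and compute and a shell command to move; the robot and the scene stay as the last step left them, time stands still between calls to the robot, and variables do not carry over. Pictures are saved under pics/ and viewed, at most 10 in all, crops included, and the job is handed in when it is done.

```bash
mkdir -p pics; ls; python3 - <<'E'
from plant import *
import cv2,numpy as np
for n in("scene","top"):
    p,d=snapshot(n); cv2.imwrite(f"pics/{n}0.png",p[:,:,::-1]); np.save(f"pics/{n}0.npy",d)
    m=camera_model(n); print(n,m)
s=get_state();print(s,r.nose_length)
E
```

```text
pics
scene {'intrinsics': array([[486.86744753,   0.        , 323.85427202],
       [  0.        , 486.86744753, 237.17679791],
       [  0.        ,   0.        ,   1.        ]]), 'dist': array([-0.09875129,  0.        ,  0.        ,  0.        ,  0.        ]), 'view': array([[-0.87831815,  0.47804578,  0.0054281 ,  0.56021688],
       [ 0.36667634,  0.68089669, -0.63397804, -0.04166847],
       [-0.3067665 , -0.55484407, -0.773332  ,  1.42842301],
       [ 0.        ,  0.        ,  0.        ,  1.        ]])}
top {'intrinsics': array([[478.52879636,   0.        , 321.54601465],
       [  0.        , 478.52879636, 228.26593808],
       [  0.        ,   0.        ,   1.        ]]), 'dist': array([-0.04814212,  0.        ,  0.        ,  0.        ,  0.        ]), 'view': array([[-0.02758866, -0.99960575,  0.0052161 , -0.1149204 ],
       [-0.97580704,  0.02579893, -0.21710605,  0.60419644],
       [ 0.21688589, -0.01107958, -0.97613409,  1.13780411],
       [ 0.        ,  0.        ,  0.        ,  1.        ]])}
{'clock': 0.1, 'q': array([ 1.3508058 ,  0.68989229, -0.19450787,  1.56624346,  0.15729157,
        0.90249738, -0.21509748]), 'qd': array([-3.24543197e-04, -2.37324337e-03, -7.77413003e-04, -1.75559340e-03,
        6.27143185e-05, -5.88960286e-05, -5.22640667e-04]), 'joint_torque': array([-2.74401944e-03, -5.28498638e+01, -1.27150577e+00, -1.53837562e+01,
       -5.26017195e-02,  1.94021086e-03,  2.34612560e-05]), 'tool_pos': array([ 0.1567375 , -0.60445705,  0.24899387]), 'eef_rot': array([ 9.91955168e-01,  1.26586979e-01, -1.64987769e-04, -8.09084995e-04]), 'contact_force': array([0.36688023, 0.24028556, 0.40993956]), 'moment': array([-0.01294987, -0.00628316,  0.04296196]), 'finger_force': 0.0, 'opening': 1.0012732265166808} 0.011
```

View pics/scene0.png

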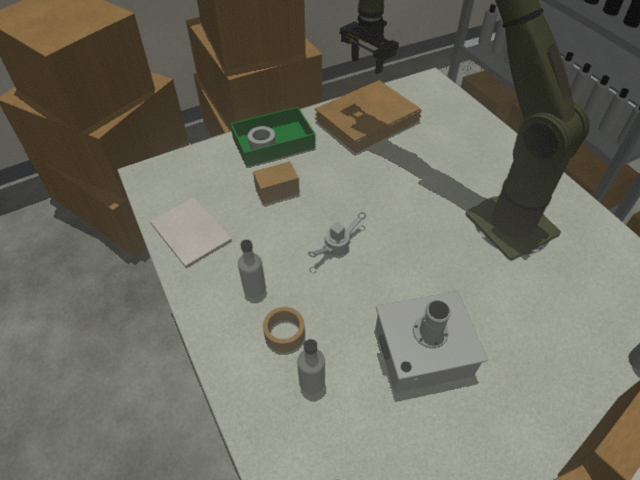

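View pics/top0.png

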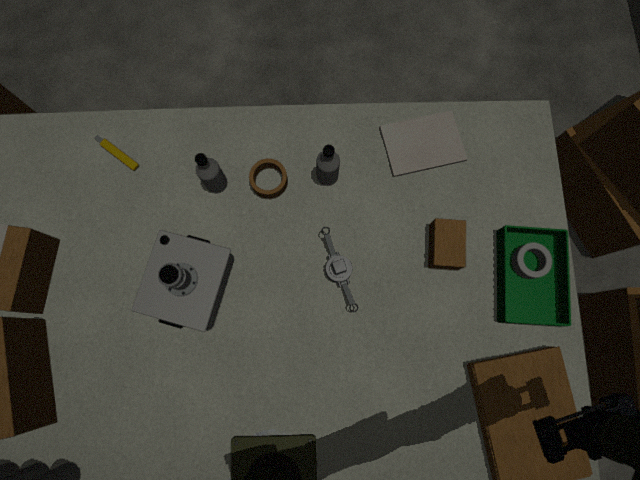

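The scene view shows the cap at (337,238) with its arms raised, and the neck at (437,310). The top view has the lug at (339,267), arm ends at (324,231) and (351,308), and the neck seal at (170,273).

```bash
cat > h.py <<'E'
from plant import *
import cv2,numpy as np
from scipy.spatial.transform import Rotation as R
def rays(m,uv):
    n=cv2.undistortPoints(np.float64(uv).reshape(-1,1,2),m["intrinsics"],m["dist"]).reshape(-1,2)
    return np.c_[n,np.ones(len(n))]
def cloud(m,d):
    v,u=np.mgrid[:480,:640]
    c=rays(m,np.c_[u.ravel(),v.ravel()])*d.reshape(-1,1)
    V=m["view"]; return ((c-V[:3,3])@V[:3,:3]).reshape(480,640,3)
def plane(m,uv,z):
    V=m["view"]; o=-V[:3,:3].T@V[:3,3]; w=rays(m,uv)@V[:3,:3]
    return o+w*((z-o[2])/w[:,2])[:,None]
E
python3 - <<'E'
from h import *
for n,cap,neck in(("top",(339,268),(170,273)),("scene",(337,238),(437,310))):
    m=camera_model(n);d=np.load(f"pics/{n}0.npy");P=cloud(m,d)
    print(n,"bench z",np.median(P[300:340,250:320,2]) if n=="top" else P[280,370])
    v,u=np.mgrid[:480,:640]
    for nm,c,lo,hi,zp,rad in(("lug",cap,.074,.094,.084,20),("neck",neck,.188,.21,.2,25),("flange/lid",neck,.09,.103,.1,80)):
        k=((P[...,2]>lo)&(P[...,2]<hi)&(np.hypot(u-c[0],v-c[1])<rad)).astype(np.uint8)
        if not k.any(): print(nm,"none");continue
        q=P[k>0]; uv=np.c_[u[k>0],v[k>0]]
        pl=plane(m,uv,zp)
        cn,_=cv2.findContours(k,0,2); big=max(cn,key=cv2.contourArea)
        pc=plane(m,big.reshape(-1,2),zp)
        (c0,sz,a)=cv2.minAreaRect(np.float32(pc[:,:2]*1000))
        print(nm,len(q),"cloud mean",q.mean(0).round(4),"plane mean",pl.mean(0).round(4),"rect",np.round(c0,1),np.round(sz,1),round(a,1))
    im=cv2.imread(f"pics/{n}0.png")
    cs=[cv2.resize(im[c[1]-50:c[1]+50,c[0]-65:c[0]+65],None,fx=6,fy=6,interpolation=cv2.INTER_CUBIC)[:, :780] for c in(cap,neck)]
    cv2.imwrite(f"pics/{n}_crop.png",cv2.convertScaleAbs(np.hstack([cv2.resize(c,(390,300)) for c in cs]),alpha=1.6))
    if n=="top":
        zz=P[...,2]; k=(zz>.025)&(np.hypot(u-339,v-268)<50); q=P[k]; c=q[:,:2]-q[:,:2].mean(0)
        w,V=np.linalg.eigh(c.T@c); print("arm dir deg",np.degrees(np.arctan2(V[1,1],V[0,1])),q.mean(0),"max z",q[:,2].max())
        for nm,b in(("bA",(325,165)),("bB",(208,170)),("tape",(268,178)),("carton",(448,243))): 
            k=(zz>.03)&(np.hypot(u-b[0],v-b[1])<30); print(nm,P[k].mean(0).round(3))
E
```

```text
top bench z 0.0004827002219876148
lug 154 cloud mean [ 0.5014 -0.1712  0.0839] plane mean [ 0.5014 -0.1712  0.084 ] rect [ 501.3 -171.1] [30.8 30.1] 19.6
neck 439 cloud mean [0.4766 0.2065 0.1985] plane mean [0.4764 0.206  0.2   ] rect [476.9 206. ] [51.5 50. ] 45.3
flange/lid 4684 cloud mean [0.4742 0.2056 0.1001] plane mean [0.4742 0.2057 0.1   ] rect [477.5 209.1] [187.7 205. ] 73.4
arm dir deg -173.13091537021265 [ 0.49353042 -0.16924994  0.09163627] max z 1.242423512909067
bA [ 0.743 -0.149  0.136]
bB [0.731 0.138 0.139]
tape [0.739 0.004 0.072]
carton [ 0.552 -0.445  0.073]
scene bench z [ 0.47940644 -0.03234245 -0.00419755]
lug 120 cloud mean [ 0.5072 -0.1683  0.0821] plane mean [ 0.5081 -0.1669  0.084 ] rect [ 508.  -167.1] [34.3 35.6] 8.6
neck 434 cloud mean [0.4835 0.2121 0.1978] plane mean [0.4846 0.2129 0.2   ] rect [484.4 212.7] [52.5 50.6] 15.1
flange/lid 5076 cloud mean [0.4874 0.2176 0.0998] plane mean [0.4875 0.2176 0.1   ] rect [481. 210.] [188.2 206.7] 72.9
```

View pics/top_crop.png

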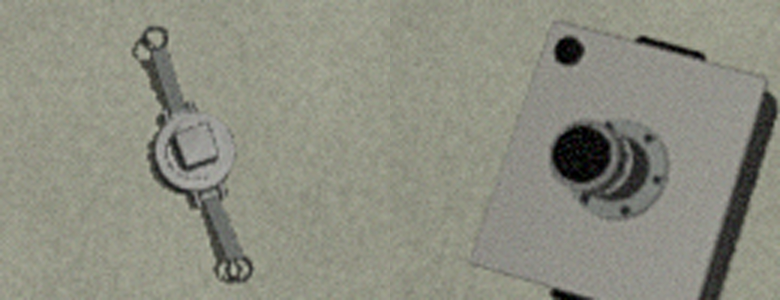

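The top crop shows the square lug top near (195,145), with the arms running roughly from (150,40) to (233,268). The measured sizes (30.8 x 30.1 mm lug, 51 mm neck) match the given ones. I'll go above the cap and refine with the wrist camera.

```bash
python3 -m inch '1 .0245 -.0185 0 0 0 0;1 .0245 -.0185 0 0 0 0;1 .0245 -.0185 0 0 0 0;1 .0245 -.0185 0 0 0 0;1 .0245 -.0185 0 0 0 0;1 .0245 -.0185 0 0 0 0;1 .0245 -.0185 0 0 0 0;1 .0245 -.0185 0 0 0 0;1 .0245 -.0185 0 0 0 0;1 .0245 -.0185 0 0 0 0;1 .0245 -.0185 0 0 0 0;1 .0245 -.0185 0 0 0 0;1 .0245 -.0185 0 0 0 0;1 .0245 -.0185 0 0 0 0;1 .0245 -.0185 0 0 0 0;1 .0245 -.0185 0 0 0 0;1 .0245 -.0185 0 0 0 0;1 .0245 -.0185 0 0 0 -.048;1 0 0 0 0 0 -.047;1 0 0 0 0 0 0' 30
python3 - <<'E'
from h import *
s=get_state();m=camera_model("wrist");p,d=snapshot("wrist")
cv2.imwrite("pics/w1.png",p[:,:,::-1]);np.savez("pics/w1",d=d,**m)
print(s["clock"],s["q"].round(3),s["tool_pos"].round(4),R.from_quat(s["eef_rot"]).as_matrix().round(4))
V=m["view"];print("cam pos",-V[:3,:3].T@V[:3,3],V[:3,:3].round(3),m["dist"])
E
```

```text
clock: 1.77
tool_pos: [0.5012, -0.1697, 0.2494]
eef_rot: [0.984, 0.176, 0.0, -0.001]
contact_force: [-1.3, -0.9, 0.1]
opening: 0.999
finger_force: 0.0
1.7667 [ 0.346  0.564 -0.169  1.855  0.133  0.734 -1.113] [ 0.5012 -0.1697  0.2494] [[ 9.378e-01  3.471e-01 -0.000e+00]
 [ 3.471e-01 -9.378e-01  1.100e-03]
 [ 3.000e-04 -1.000e-03 -1.000e+00]]
cam pos [ 0.56714309 -0.1443672   0.38326686] [[ 0.347 -0.938 -0.001]
 [-0.903 -0.334  0.272]
 [-0.255 -0.094 -0.962]] [-0.0525756  0.         0.         0.         0.       ]
```

View pics/w1.png

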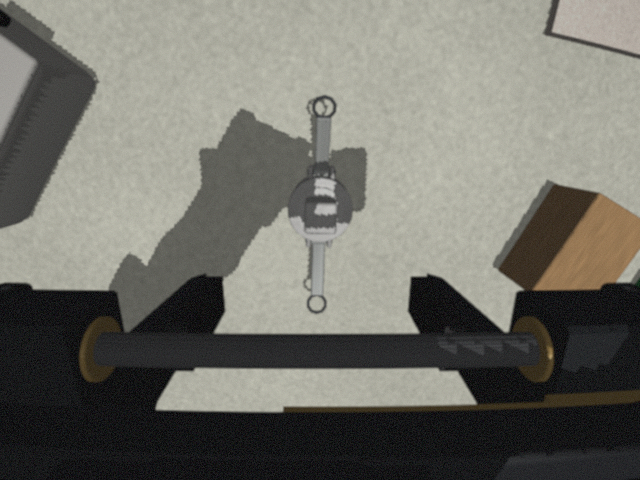

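The wrist view shows the cap centred at about (320,210), with arm rings at (323,107) and (316,303); the arms line up with the image vertical. The shading breaks up the colour edges, so I'll use the wrist depth.

```bash
cat > w.py <<'E'
from h import *
def blob(P,m,c,lo,hi,zp,rad):
    "blob between heights lo..hi near world xy c: mean, boundary rect (mm)"
    k=((P[...,2]>lo)&(P[...,2]<hi)&(np.hypot(P[...,0]-c[0],P[...,1]-c[1])<rad)).astype(np.uint8)
    cn,_=cv2.findContours(k,0,1); b=max(cn,key=cv2.contourArea).reshape(-1,2)
    w=plane(m,b,zp)[:,:2]*1000
    r_=cv2.minAreaRect(np.float32(w)); e=cv2.minEnclosingCircle(np.float32(w))
    print(k.sum(),"mean",P[k>0].mean(0).round(4),"rect",np.round(r_[0],1),np.round(r_[1],1),round(r_[2],1),"circ",np.round(e[0],1),round(e[1],1))
    return P[k>0]
E
python3 - <<'E'
from w import *
f=np.load("pics/w1.npz");m=dict(intrinsics=f["intrinsics"],dist=f["dist"],view=f["view"]);P=cloud(m,f["d"])
print("bench",np.median(P[50:90,400:500,2]))
c=(.5014,-.1712)
q=blob(P,m,c,.078,.09,.084,.05); print("lug z",np.median(q[:,2]))
blob(P,m,c,.041,.051,.046,.045)
a=np.radians(20.3);ax=np.array([np.cos(a),np.sin(a)])
g=(P[...,:2]-c);s=g@ax;t=g@[-ax[1],ax[0]]
for lo,hi in((-.12,-.105),(-.1,-.085),(-.085,-.07),(-.07,-.055),(.055,.07),(.07,.085),(.085,.1),(.105,.12)):
    k=(s>lo)&(s<hi)&(abs(t)<.015)&(P[...,2]>.012)&(P[...,2]<.12); print(lo,k.sum(),s[k].mean().round(4),t[k].mean().round(4),P[k][:,2].mean().round(4))
E
```

```text
bench -0.0010730903719292305
1028 mean [ 0.5056 -0.1712  0.0824] rect [ 505.7 -171.1] [30.  29.5] 18.1 circ [ 505.8 -171.2] 19.3
lug z 0.08258435902848887
2080 mean [ 0.5087 -0.1697  0.0456] rect [ 505.1 -171.3] [64.2 65.5] 20.3 circ [ 505.5 -171.3] 33.4
-0.12 62 -0.1088 0.0021 0.048
-0.1 139 -0.0915 0.002 0.0438
-0.085 179 -0.0777 0.0013 0.0406
-0.07 184 -0.0625 0.0007 0.0358
0.055 207 0.0626 -0.0037 0.0407
0.07 251 0.0778 -0.0039 0.049
0.085 216 0.0919 -0.0046 0.0556
0.105 83 0.108 -0.0043 0.0638
```

```bash
python3 -m inch '1 .0037 .003 0 0 0 .03;1 0 0 .02 0 0 0;1 0 0 .02 0 0 0;1 0 0 .02 0 0 0;1 0 0 .02 0 0 0;1 0 0 .02 0 0 0;1 0 0 .02 0 0 0;1 0 0 .02 0 0 0;1 0 0 .02 0 0 0;1 0 0 .017 0 0 0;1 0 0 .01 0 0 0;1 0 0 0 0 0 0;1 0 0 0 0 0 0'; python3 -m inch '-.2 0 0 0 0 0 0;-.2 0 0 0 0 0 0;-.2 0 0 0 0 0 0;-.3 0 0 0 0 0 0;-.4 0 0 0 0 0 0;-.5 0 0 0 0 0 0;-.6 0 0 0 0 0 0;-.8 0 0 0 0 0 0;-1 0 0 0 0 0 0;-1 0 0 0 0 0 0;-1 0 0 0 0 0 0;-1 0 0 0 0 0 0' 30
```

```text
clock: 2.9
tool_pos: [0.5044, -0.1744, 0.0627]
eef_rot: [0.987, 0.158, -0.0, 0.0]
contact_force: [-0.8, -0.1, -0.1]
opening: 0.994
finger_force: 0.0
clock: 3.9
tool_pos: [0.5044, -0.1726, 0.0627]
eef_rot: [0.987, 0.159, -0.0, -0.001]
contact_force: [-2.0, 4.2, 2.6]
opening: 0.335
finger_force: 30.0
```

Grip opening 29.5 mm matches the lug. Before carrying, I'll measure the neck with the same wrist geometry so that camera bias cancels: release, look, then come back.

```bash
python3 -m inch '1 0 0 0 0 0 0;1 0 0 0 0 0 0;1 0 0 0 0 0 0;1 0 0 0 0 0 0;1 0 0 0 0 0 0;1 0 0 0 0 0 0;1 0 0 -.02 0 0 0;1 0 0 -.04 0 0 0;1 0 0 -.04 0 0 0;1 0 0 -.04 0 0 0;1 0 0 -.04 0 0 0;1 0 0 -.04 0 0 0;1 0 0 -.04 0 0 0;1 0 0 -.04 0 0 0;1 0 0 0 0 0 0'
python3 -m inch '1 .0081 -.0307 0 0 0 0;1 .0081 -.0307 0 0 0 0;1 .0081 -.0307 0 0 0 0;1 .0081 -.0307 0 0 0 0;1 .0081 -.0307 0 0 0 0;1 .0081 -.0307 0 0 0 0;1 .0081 -.0307 0 0 0 0;1 .0081 -.0307 0 0 0 0;1 .0081 -.0307 0 0 0 0;1 .0081 -.0307 0 0 0 0;1 .0081 -.0307 0 0 0 0;1 .0081 -.0307 0 0 0 0;1 0 0 0 0 0 0;1 0 0 0 0 0 0'
cat > look.py <<'E'
from w import *
import sys
def look(n,c,lo,hi,z,rad):
    s=get_state();m=camera_model("wrist");p,d=snapshot("wrist")
    cv2.imwrite(f"pics/{n}.png",p[:,:,::-1]);np.savez(f"pics/{n}",d=d,**m)
    P=cloud(m,d);print(s["clock"],s["q"].round(2),s["tool_pos"].round(4),"tool x deg",np.degrees(np.arctan2(*R.from_quat(s["eef_rot"]).as_matrix()[[1,0],0])).round(2))
    q=blob(P,m,c,lo,hi,z,rad);print("z",np.median(q[:,2])); return P,m,s
E
python3 - <<'E'
from look import *
P,m,s=look("w2",(.481,.206),.19,.21,.2,.05)
blob(P,m,(.481,.206),.195,.205,.2,.024)
E
```

```text
clock: 5.15
tool_pos: [0.5084, -0.1744, 0.3706]
eef_rot: [0.987, 0.158, 0.007, 0.003]
contact_force: [1.0, 0.5, -0.5]
opening: 0.996
finger_force: 0.0
clock: 6.32
tool_pos: [0.4808, 0.2086, 0.3623]
eef_rot: [0.987, 0.161, -0.0, -0.0]
contact_force: [-0.1, -0.9, 0.2]
opening: 1.001
finger_force: 0.0
6.3167 [-0.33  0.43 -0.25  1.7   0.12  1.02 -1.87] [0.4808 0.2086 0.3623] tool x deg 18.51
2427 mean [0.482  0.2101 0.1969] rect [482.3 210.3] [50.6 50.4] 45.6 circ [482.3 210. ] 25.6
z 0.19835367153569025
1665 mean [0.4809 0.2094 0.1988] rect [480.7 209.2] [41.8 40.9] 18.5 circ [481.  209.2] 21.7
```

View pics/w2.png

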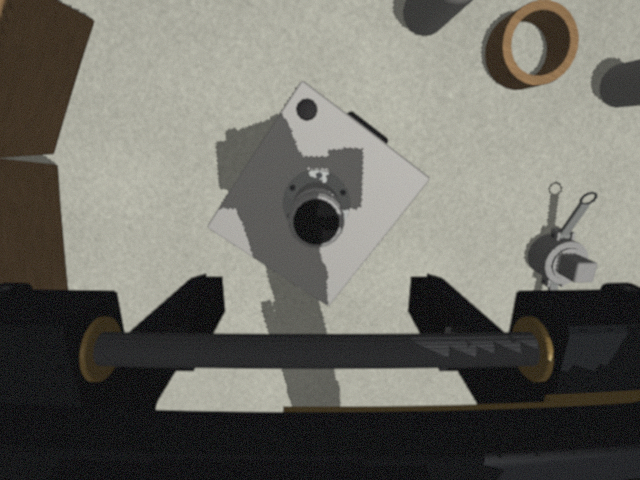

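The wrist view shows the black seal centred at about (317,222) on the neck, and the cap still upright at right (575,265). I'll fit the seal disc by colour.

```bash
python3 - <<'E'
from w import *
f=np.load("pics/w2.npz");m={k:f[k] for k in("intrinsics","dist","view")};P=cloud(m,f["d"])
g=cv2.imread("pics/w2.png").max(2)
for th in(25,35,45):
    k=((g<th)&(P[...,2]>.19)&(P[...,2]<.21)).astype(np.uint8)
    k=cv2.morphologyEx(k,cv2.MORPH_OPEN,np.ones((3,3)))
    b=max(cv2.findContours(k,0,1)[0],key=cv2.contourArea).reshape(-1,2)
    w=plane(m,b,.2)[:,:2]*1000
    print(th,cv2.fitEllipse(np.float32(w)),cv2.minEnclosingCircle(np.float32(w)))
blob(P,m,(.482,.21),.19,.21,.195,.05); blob(P,m,(.482,.21),.196,.21,.2,.03)
E
```

```text
25 ((487.7792663574219, 222.4934844970703), (2.307626962661743, 2.353011131286621), 95.33784484863281) ((487.779541015625, 222.49432373046875), 1.2819315195083618)
35 ((479.35504150390625, 211.56808471679688), (36.144737243652344, 37.11421203613281), 164.42788696289062) ((480.2880554199219, 210.49546813964844), 20.267772674560547)
45 ((480.44677734375, 210.17710876464844), (39.26493453979492, 39.88924789428711), 76.5423812866211) ((480.3413391113281, 210.0300750732422), 20.52535057067871)
2427 mean [0.482  0.2101 0.1969] rect [481.2 209.9] [51.5 51.2] 45.6 circ [481.2 209.6] 26.0
1677 mean [0.4808 0.2096 0.1988] rect [480.5 209.7] [41.8 41.7] 18.5 circ [480.7 209.6] 21.3
```

```bash

python3 -m inch '1 -.0081 .0307 0 0 0 0;1 -.0081 .0307 0 0 0 0;1 -.0081 .0307 0 0 0 0;1 -.0081 .0307 0 0 0 0;1 -.0081 .0307 0 0 0 0;1 -.0081 .0307 0 0 0 0;1 -.0081 .0307 0 0 0 0;1 -.0081 .0307 0 0 0 0;1 -.0081 .0307 0 0 0 0;1 -.0081 .0307 0 0 0 0;1 -.0081 .0307 0 0 0 0;1 -.0081 .0307 0 0 0 0;1 0 0 .03 0 0 0;1 0 0 .04 0 0 0;1 0 0 .03 0 0 0;1 0 0 .014 0 0 0;1 0 0 0 0 0 0;1 0 0 0 0 0 0'
python3 - <<'E'
from look import *
P,m,s=look("w3",(.5057,-.1712),.078,.09,.084,.05)
c=np.array((.5054,-.1715));a=np.radians(18.5);ax=np.array([np.cos(a),np.sin(a)])
g=(P[...,:2]-c);x=g@ax;t=g@[-ax[1],ax[0]]
for lo,hi in((-.1,-.055),(.055,.1)):
    k=(x>lo)&(x<hi)&(abs(t)<.015)&(P[...,2]>.015)&(P[...,2]<.12); print(x[k].mean(),t[k].mean(),P[k][:,2].mean(),np.polyfit(x[k],P[k][:,2],1))
E
```

```text
clock: 7.87
tool_pos: [0.5037, -0.175, 0.2485]
eef_rot: [0.988, 0.157, -0.001, 0.0]
contact_force: [-0.2, -0.2, 0.2]
opening: 0.999
finger_force: 0.0
7.8667 [ 0.35  0.57 -0.16  1.84  0.13  0.74 -1.14] [ 0.5037 -0.175   0.2485] tool x deg 18.12
1038 mean [ 0.5056 -0.1714  0.0825] rect [ 505.8 -171.3] [28.8 29.3] 18.1 circ [ 505.7 -171.4] 19.2
z 0.08260380966886567
-0.07674967472086572 0.00032914373623696934 0.03905539133103885 [-0.28894469  0.01687898]
0.07654643456524574 -0.000122352733833157 0.04976501233931484 [0.49785125 0.01165627]
```

```bash
python3 -m inch '1 .003 -.002 0 0 0 0;1 0 0 .02 0 0 0;1 0 0 .02 0 0 0;1 0 0 .02 0 0 0;1 0 0 .02 0 0 0;1 0 0 .02 0 0 0;1 0 0 .02 0 0 0;1 0 0 .02 0 0 0;1 0 0 .02 0 0 0;1 0 0 .016 0 0 0;1 0 0 .01 0 0 0;1 0 0 0 0 0 0;1 0 0 0 0 0 0;1 0 0 0 0 0 0'; python3 -m inch '-.2 0 0 0 0 0 0;-.2 0 0 0 0 0 0;-.2 0 0 0 0 0 0;-.3 0 0 0 0 0 0;-.4 0 0 0 0 0 0;-.5 0 0 0 0 0 0;-.6 0 0 0 0 0 0;-.8 0 0 0 0 0 0;-1 0 0 0 0 0 0;-1 0 0 0 0 0 0;-1 0 0 0 0 0 0' 45; python3 -m inch '-1 0 0 -.005 0 0 0;-1 0 0 -.01 0 0 0;-1 0 0 -.02 0 0 0;-1 0 0 -.03 0 0 0;-1 0 0 -.03 0 0 0;-1 0 0 -.03 0 0 0;-1 0 0 -.03 0 0 0;-1 0 0 -.03 0 0 0;-1 0 0 -.02 0 0 0;-1 0 0 0 0 0 0;-1 0 0 0 0 0 0'; python3 -c "
from plant import *;s=get_state();print(s['tool_pos'],s['eef_rot'],s['contact_force'],s['moment'])"
```

```text
clock: 9.08
tool_pos: [0.5079, -0.1709, 0.0639]
eef_rot: [0.987, 0.159, 0.001, 0.001]
contact_force: [-0.4, 0.6, 0.4]
opening: 1.001
finger_force: 0.0
clock: 10.0
tool_pos: [0.5072, -0.1712, 0.0628]
eef_rot: [0.987, 0.158, 0.0, 0.0]
contact_force: [1.0, -1.4, -1.0]
opening: 0.335
finger_force: 45.0
clock: 10.92
tool_pos: [0.5063, -0.1704, 0.268]
eef_rot: [0.987, 0.159, 0.0, 0.0]
contact_force: [-0.8, 0.5, -8.8]
opening: 0.338
finger_force: 45.0
[ 0.50630276 -0.17036208  0.2680017 ] [9.87297632e-01 1.58881584e-01 1.35315090e-04 9.59123600e-05] [-0.79516959  0.47498856 -8.81443814] [ 0.02198323  0.00360661 -0.01038128]
```

```bash
python3 -m inch '-1 0 0 -.02 0 0 0;-1 .0032 -.0123 0 0 0 0;-1 .0064 -.0246 0 0 0 0;-1 .0064 -.0246 0 0 0 0;-1 .0064 -.0246 0 0 0 0;-1 .0064 -.0246 0 0 0 0;-1 .0064 -.0246 0 0 0 0;-1 .0064 -.0246 0 0 0 0;-1 .0064 -.0246 0 0 0 0;-1 .0064 -.0246 0 0 0 0;-1 .0064 -.0246 0 0 0 0;-1 .0064 -.0246 0 0 0 0;-1 .0064 -.0246 0 0 0 0;-1 .0064 -.0246 0 0 0 0;-1 .0064 -.0246 0 0 0 0;-1 .0064 -.0246 0 0 0 0;-1 .0032 -.0123 0 0 0 0;-1 0 0 0 0 0 0;-1 0 0 0 0 0 0;-1 0 0 0 0 0 0'
cat > at.py <<'E'
from h import *
s=get_state();M=R.from_quat(s["eef_rot"]).as_matrix();T=np.array([.4821,.2099])
d=np.r_[T-s["tool_pos"][:2],0]
print(s["clock"],s["tool_pos"].round(4),"tool shift to target",(M.T@d).round(4),"yaw",np.degrees(np.arctan2(M[1,0],M[0,0])).round(2),"tilt",M[:2,2].round(4),"F",s["contact_force"].round(1),"M",s["moment"].round(2))
E
python3 at.py; python3 - <<'E'
from h import *
p,d=snapshot("scene");im=p[230:350,360:520,::-1];cv2.imwrite("pics/s2.png",cv2.resize(im,None,fx=4,fy=4))
E
```

```text
clock: 12.58
tool_pos: [0.4817, 0.2081, 0.2864]
eef_rot: [0.987, 0.158, -0.001, 0.001]
contact_force: [-0.4, -0.5, -8.0]
opening: 0.34
finger_force: 45.0
12.5833 [0.4817 0.2081 0.2864] tool shift to target [ 0.001  -0.0016 -0.    ] yaw 18.2 tilt [-0.0025 -0.0028] F [-0.4 -0.5 -8. ] M [-0.03 -0.03 -0.02]
```

View pics/s2.png

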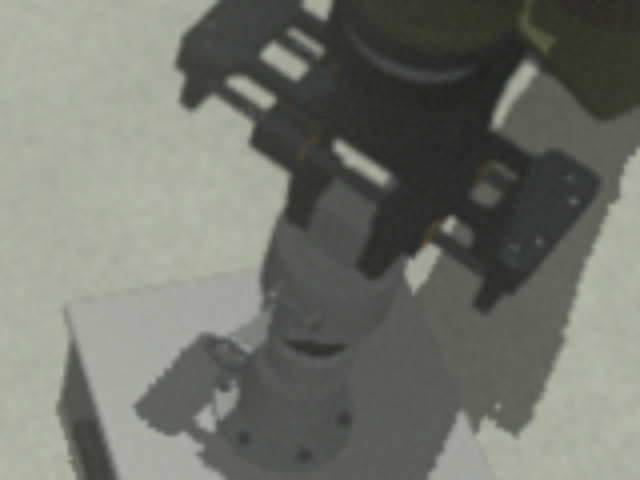

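The crop shows the cap hanging over the neck, well aligned, with the seal just visible beneath it at (315,348). Now a corrected, slow descent.

```bash
python3 -m inch '-1 .001 -.0016 0 0 0 0;-1 0 0 .006 0 0 0;-1 0 0 .006 0 0 0;-1 0 0 .006 0 0 0;-1 0 0 0 0 0 0;-1 0 0 0 0 0 0;-1 0 0 0 0 0 0' >/dev/null; python3 at.py
python3 -m inch '-1 0 0 .002 0 0 0;-1 0 0 .002 0 0 0;-1 0 0 .002 0 0 0;-1 0 0 0 0 0 0;-1 0 0 0 0 0 0'>/dev/null; python3 at.py
```

```text
13.2167 [0.483  0.2117 0.2696] tool shift to target [-0.0014  0.0014  0.    ] yaw 18.26 tilt [ 0. -0.] F [ 0.3  0.7 -7.2] M [-0.   -0.02  0.06]
13.6333 [0.4828 0.2117 0.2636] tool shift to target [-0.0012  0.0015  0.    ] yaw 18.27 tilt [-0.0003 -0.0002] F [ 0.1  0.2 -7.4] M [-0.01 -0.02 -0.04]
```

```bash
python3 -m inch '-1 -.0012 .0015 0 0 0 0;-1 0 0 0 0 0 0;-1 0 0 0 0 0 0;-1 0 0 0 0 0 0' >/dev/null; python3 at.py
python3 -m inch '-1 0 0 .0015 0 0 0;-1 0 0 .0015 0 0 0;-1 0 0 .001 0 0 0;-1 0 0 .001 0 0 0;-1 0 0 .001 0 0 0;-1 0 0 0 0 0 0;-1 0 0 0 0 0 0' >/dev/null; python3 at.py
```

```text
13.9667 [0.4823 0.2099 0.2638] tool shift to target [-0.0002 -0.0001 -0.    ] yaw 18.26 tilt [0.0003 0.0001] F [-0.2 -1.  -7.5] M [ 0.01 -0.01 -0.02]
14.55 [0.4822 0.2099 0.2576] tool shift to target [-0.0001 -0.0001  0.    ] yaw 18.27 tilt [-0.0001 -0.0002] F [-0.7 -0.7 -6.4] M [ 0.03 -0.06  0.04]
```

```bash
for i in 1 ; do python3 -m inch '-1 0 0 .001 0 0 0;-1 0 0 .001 0 0 0;-1 0 0 .001 0 0 0;-1 0 0 0 0 0 0' >/dev/null; python3 at.py; python3 -m inch '-1 0 0 .001 0 0 0;-1 0 0 .001 0 0 0;-1 0 0 .001 0 0 0;-1 0 0 0 0 0 0' >/dev/null; python3 at.py; done
```

```text
14.8833 [0.4821 0.2098 0.2545] tool shift to target [ 0.     -0.0001 -0.    ] yaw 18.27 tilt [-0.0003 -0.0003] F [-0.   0.5 -8.4] M [-0.06  0.01  0.02]
15.2167 [0.4821 0.2098 0.2514] tool shift to target [ 0.0001 -0.0001 -0.    ] yaw 18.27 tilt [-0.0004 -0.0003] F [-0.1  0.6 -7.4] M [-0.01 -0.03  0.02]
```

The mouth is past the chamfer with no side load. I'll continue down to just above the seal.

```bash
python3 -m inch '-1 0 0 .002 0 0 0;-1 0 0 .002 0 0 0;-1 0 0 .002 0 0 0;-1 0 0 .002 0 0 0;-1 0 0 .002 0 0 0;-1 0 0 0 0 0 0' >/dev/null; python3 at.py; python3 -m inch '-1 0 0 .002 0 0 0;-1 0 0 .002 0 0 0;-1 0 0 .002 0 0 0;-1 0 0 .002 0 0 0;-1 0 0 .002 0 0 0;-1 0 0 .002 0 0 0;-1 0 0 .002 0 0 0;-1 0 0 0 0 0 0' >/dev/null; python3 at.py;python3 -m inch '-1 0 0 .001 0 0 0;-1 0 0 .001 0 0 0;-1 0 0 0 0 0 0' >/dev/null; python3 at.py
```

```text
15.7167 [0.482  0.2097 0.2412] tool shift to target [ 0.0002 -0.0001 -0.    ] yaw 18.27 tilt [-0.0008 -0.0005] F [-0.8 -0.4 -9.1] M [ 0.02 -0.01  0.01]
16.3833 [0.482  0.2098 0.2272] tool shift to target [ 0.0002 -0.0001 -0.    ] yaw 18.27 tilt [-0.0007 -0.0005] F [-0.5 -0.3 -7.9] M [-0.02 -0.03 -0.03]
16.6333 [0.4822 0.2099 0.2256] tool shift to target [-0.0001 -0.0001  0.    ] yaw 18.26 tilt [-0.0001 -0.0001] F [-0.4  0.3 -8.1] M [ 0.01 -0.03  0.01]
```

```bash
for i in 1; do python3 -m inch '-1 0 0 .001 0 0 0;-1 0 0 .001 0 0 0;-1 0 0 0 0 0 0' >/dev/null; python3 at.py; python3 -m inch '-1 0 0 .001 0 0 0;-1 0 0 .001 0 0 0;-1 0 0 0 0 0 0' >/dev/null; python3 at.py;done
```

```text
16.8833 [0.4821 0.2099 0.2235] tool shift to target [-0. -0. -0.] yaw 18.27 tilt [-0.0002 -0.0002] F [-0.1 -0.2 -7.4] M [ 0.01 -0.07 -0.  ]
17.1333 [0.4824 0.2099 0.2226] tool shift to target [-0.0003 -0.0001 -0.    ] yaw 18.26 tilt [0.0008 0.0002] F [-2.3 -0.5  2.2] M [-0.19  0.54  0.01]
```

Seal contact came at TCP z = 0.2226, as predicted. Pressing now in 1 mm steps.

```bash
for i in 1; do python3 -m inch '-1 0 0 .001 0 0 0;-1 0 0 0 0 0 0' >/dev/null; python3 at.py; python3 -m inch '-1 0 0 .001 0 0 0;-1 0 0 0 0 0 0' >/dev/null; python3 at.py;python3 -m inch '-1 0 0 .001 0 0 0;-1 0 0 0 0 0 0' >/dev/null; python3 at.py;done
```

```text
17.3 [0.4824 0.2099 0.2218] tool shift to target [-0.0003 -0.     -0.    ] yaw 18.26 tilt [0.0011 0.0003] F [-3.2 -1.7  6.1] M [-0.25  0.67 -0.05]
17.4667 [0.4824 0.2099 0.2209] tool shift to target [-0.0003 -0.     -0.    ] yaw 18.26 tilt [0.0011 0.0003] F [-2.2 -1.9  6.5] M [-0.24  0.65  0.01]
17.6333 [0.4824 0.21   0.2199] tool shift to target [-0.0003 -0.     -0.    ] yaw 18.26 tilt [0.0012 0.0003] F [-3.1 -1.5  6. ] M [-0.24  0.67  0.07]
```

```bash
for i in 1; do python3 -m inch '-1 0 0 .001 0 0 0;-1 0 0 0 0 0 0' >/dev/null; python3 at.py; python3 -m inch '-1 0 0 .0007 0 0 0;-1 0 0 0 0 0 0' >/dev/null; python3 at.py;done
```

```text
17.8 [0.4824 0.2099 0.2189] tool shift to target [-0.0003 -0.     -0.    ] yaw 18.26 tilt [0.0012 0.0003] F [-3.2 -1.4  5.9] M [-0.29  0.72  0.03]
17.9667 [0.4824 0.21   0.2182] tool shift to target [-0.0003 -0.     -0.    ] yaw 18.26 tilt [0.0011 0.0003] F [-3.1 -1.9  7. ] M [-0.29  0.72  0.03]
```

```bash
python3 -m inch '-1 0 0 .0005 0 0 0;-1 0 0 0 0 0 0' >/dev/null; python3 at.py; python3 -m inch '-1 0 0 .0005 0 0 0;-1 0 0 0 0 0 0' >/dev/null; python3 at.py
```

```text
18.1333 [0.4824 0.21   0.2178] tool shift to target [-0.0003 -0.     -0.    ] yaw 18.26 tilt [0.0012 0.0003] F [-3.1 -1.8  6.7] M [-0.36  0.7  -0.03]
18.3 [0.4824 0.2099 0.2177] tool shift to target [-0.0003 -0.0001 -0.    ] yaw 18.25 tilt [0.0014 0.0003] F [-4.6 -1.6 10.9] M [-0.32  0.98 -0.06]
```

```bash
python3 -m inch '-1 0 0 .0005 0 0 0;-1 0 0 0 0 0 0' >/dev/null; python3 at.py;  python3 -m inch '-1 0 0 .0005 0 0 0;-1 0 0 0 0 0 0' >/dev/null; python3 at.py
```

```text
18.4667 [0.4824 0.2099 0.2176] tool shift to target [-0.0003 -0.0001 -0.    ] yaw 18.25 tilt [0.0016 0.0004] F [-5.7 -3.3 14.8] M [-0.4   1.19  0.04]
18.6333 [0.4824 0.2099 0.2176] tool shift to target [-0.0003 -0.0001 -0.    ] yaw 18.25 tilt [0.002  0.0004] F [-5.6 -3.1 18.7] M [-0.61  1.45  0.07]
```

Force now rises with no further motion, and TCP z = 0.2176 matches the predicted home height of 0.218, so the cap is home at about 27 N. I'll ease off, release, rise and check.

```bash
python3 -m inch '-1 0 0 -.001 0 0 0;-1 0 0 -.001 0 0 0;-1 0 0 0 0 0 0'; python3 -m inch '-.2 0 0 0 0 0 0;0 0 0 0 0 0 0;.5 0 0 0 0 0 0;1 0 0 0 0 0 0;1 0 0 0 0 0 0;1 0 0 0 0 0 0;1 0 0 0 0 0 0;1 0 0 -.01 0 0 0;1 0 0 -.02 0 0 0;1 0 0 -.03 0 0 0;1 0 0 -.03 0 0 0;1 0 0 -.03 0 0 0;1 0 0 -.03 0 0 0;1 0 0 0 0 0 0;1 0 0 0 0 0 0;1 0 0 0 0 0 0'
cat > arms.py <<'E'
from look import *
def go(n,c=(.4807,.2097),w="wrist"):
    P,m,s=look(n,c,.23,.247,.239,.04)
    a=np.radians(18.26);ax=np.array([np.cos(a),np.sin(a)]);g=P[...,:2]-c;x=g@ax;t=g@[-ax[1],ax[0]]
    for sg in(-1,1):
        k=(sg*x>.05)&(sg*x<.1)&(abs(t)<.013)&(P[...,2]>.135)&(P[...,2]<.26)
        if k.sum()>20:
            f=np.polyfit(sg*x[k],P[k][:,2],1);print(sg,k.sum(),"t",t[k].mean().round(4),"angle",-np.arctan(f[0]).round(3),"z at .07",np.polyval(f,.07).round(4))
        else: print(sg,k.sum())
    for z,lo,hi in((.201,.195,.207),): blob(P,m,c,lo,hi,z,.045)
E
python3 - <<'E'
from arms import *
go("w4")
E
```

```text
clock: 18.88
tool_pos: [0.4824, 0.2099, 0.2177]
eef_rot: [0.987, 0.159, 0.0, -0.0]
contact_force: [-3.2, -2.1, 6.3]
opening: 0.335
finger_force: 45.0
clock: 20.22
tool_pos: [0.4818, 0.2096, 0.3664]
eef_rot: [0.987, 0.159, -0.0, 0.0]
contact_force: [0.5, 1.2, -0.2]
opening: 1.001
finger_force: 0.0
20.2167 [-0.38  0.42 -0.18  1.69  0.09  1.03 -1.84] [0.4818 0.2096 0.3664] tool x deg 18.27
1332 mean [0.4811 0.2102 0.2374] rect [481.2 210.4] [30.  29.2] 18.3 circ [481.6 210.1] 19.7
z 0.23760291218466684
-1 708 t 0.0 angle -0.29 z at .07 0.192
1 910 t 0.0003 angle -0.47 z at .07 0.2015
2553 mean [0.4857 0.2116 0.2006] rect [480.7 210.1] [65.6 65.9] 18.3 circ [480.7 210. ] 33.4
```

View pics/w4.png

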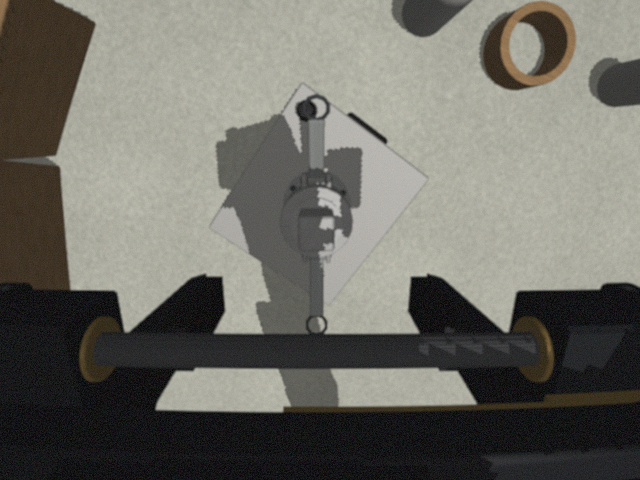

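The cap is home: lug top at 0.2376, the same −1.4 mm reading offset as everywhere else. Both arms are still raised (−0.47 at the +x side, −0.29 at −x). Next I'll compute the swing path with the tool tilted outward.

```bash
cat > path.py <<'E'
from h import *
u=np.array([np.cos(np.radians(18.26)),np.sin(np.radians(18.26)),0]);Z=np.array([0,0,1.]);A=np.array([.4808,.2100,0])
def tcp(th,side,phi=.5,L=.045,gap=0):
    r_=side*u; C=A+r_*(.037+L*np.cos(th))+Z*(.1795-L*np.sin(th)); n=r_*np.sin(th)+Z*np.cos(th)
    zt=-r_*np.sin(phi)-Z*np.cos(phi)
    return C+n*(.0035+gap+.009*abs(np.sin(th-phi)))-zt*.011
def show(side,ths,phi=.5,gap0=.025):
    s=get_state();M=R.from_quat(s["eef_rot"]).as_matrix()
    v=np.cross(-Z,u); D=np.c_[u,v,-Z]@R.from_rotvec([0,-side*phi,0]).as_matrix()
    print("pos",s["tool_pos"].round(4),"F",s["contact_force"].round(1),"turn left",R.from_matrix(M.T@D).as_rotvec().round(3),"clk",s["clock"])
    p=s["tool_pos"]; print("world to start",(tcp(ths[0],side,phi,gap=gap0)-p).round(4),"in upright tool",(np.c_[u,v,-Z].T@(tcp(ths[0],side,phi,gap=gap0)-p)).round(4),"now tool", (M.T@(tcp(ths[0],side,phi,gap=gap0)-p)).round(4))
    prev=tcp(ths[0],side,phi,gap=gap0)
    for t in ths:
        q=tcp(t,side,phi); print(round(t,2),q.round(4),"dtilted",(D.T@(q-prev)).round(4),"from now",(M.T@(q-p)).round(4)); prev=q
E
python3 - <<'E'
from path import *
show(1,[-.47,-.2,.1,.4,.7,1.0,1.2,1.35]);show(-1,[-.29,0,.3,.6,.9,1.15,1.35])
E
```

```text
pos [0.4815 0.2095 0.3658] F [-0.  -0.3  0.4] turn left [ 0.001 -0.498 -0.   ] clk 20.2667
world to start [ 0.0621  0.0213 -0.1243] in upright tool [ 0.0656 -0.0007  0.1243] now tool [ 0.0659 -0.0008  0.1241]
-0.47 [0.5543 0.2343 0.2193] dtilted [0.0206 0.     0.0141] from now [ 0.0773 -0.0008  0.1464]
-0.2 [0.5611 0.2365 0.2072] dtilted [ 0.012  -0.      0.0072] from now [ 0.0844 -0.0008  0.1584]
0.1 [0.5641 0.2375 0.1916] dtilted [ 0.0103 -0.      0.0121] from now [ 0.0877 -0.0008  0.174 ]
0.4 [0.5619 0.2368 0.1757] dtilted [0.0056 0.     0.0151] from now [ 0.0854 -0.0008  0.19  ]
0.7 [0.5569 0.2351 0.1642] dtilted [ 0.0008 -0.      0.0126] from now [ 0.0801 -0.0009  0.2014]
1.0 [0.5503 0.2329 0.1555] dtilted [-0.0019  0.      0.011 ] from now [ 0.0732 -0.0009  0.2102]
1.2 [0.5447 0.2311 0.1506] dtilted [-0.0028 -0.      0.0072] from now [ 0.0673 -0.0009  0.2151]
1.35 [0.5398 0.2295 0.1475] dtilted [-0.003  -0.      0.0052] from now [ 0.0622 -0.0009  0.2182]
pos [0.4815 0.2095 0.3658] F [-0.  -0.3  0.4] turn left [0.001 0.502 0.   ] clk 20.2667
world to start [-0.0723 -0.0231 -0.1304] in upright tool [-0.0759 -0.0007  0.1304] now tool [-0.0756 -0.0008  0.1306]
-0.29 [0.4024 0.1841 0.2115] dtilted [-0.0178 -0.      0.0176] from now [-0.0827 -0.0008  0.1545]
0 [0.3979 0.1827 0.197 ] dtilted [-0.0111  0.      0.0105] from now [-0.0874 -0.0009  0.1691]
0.3 [0.3983 0.1828 0.1809] dtilted [-0.0073 -0.      0.0143] from now [-0.0869 -0.0009  0.1852]
0.6 [0.403  0.1843 0.1674] dtilted [-0.0022  0.      0.0142] from now [-0.0819 -0.0009  0.1987]
0.9 [0.4089 0.1863 0.1583] dtilted [0.001 0.    0.011] from now [-0.0757 -0.0009  0.2078]
1.15 [0.4154 0.1884 0.1517] dtilted [0.0029 0.     0.009 ] from now [-0.0688 -0.0009  0.2143]
1.35 [0.4218 0.1905 0.1475] dtilted [ 0.0038 -0.      0.0069] from now [-0.0621 -0.0009  0.2185]
```

```bash
python3 -m inch '-1 .022 0 0 0 0 0;-1 .022 0 0 0 0 0;-1 .022 0 0 0 0 0;-1 0 0 0 0 -.1 0;-1 0 0 0 0 -.1 0;-1 0 0 0 0 -.1 0;-1 0 0 0 0 -.1 0;-1 0 0 0 0 -.1 0;-1 0 0 0 0 0 0;-1 0 0 0 0 0 0;-1 .012 0 .022 0 0 0;-1 .012 0 .022 0 0 0;-1 .012 0 .022 0 0 0;-1 .012 0 .022 0 0 0;-1 0 0 0 0 0 0;-1 0 0 0 0 0 0;-1 0 0 0 0 0 0' 20; python3 -c "
from path import *
show(1,[-.47,-.2,.1,.4,.7,1.0,1.2,1.35])"
```

```text
clock: 21.68
tool_pos: [0.5452, 0.2308, 0.2689]
eef_rot: [0.957, 0.154, -0.243, 0.039]
contact_force: [-0.6, -0.3, 0.8]
opening: 0.002
finger_force: 0.0
pos [0.5452 0.2308 0.2689] F [-0.6 -0.3  0.8] turn left [-0.    -0.004  0.   ] clk 21.6833
world to start [-0.0016 -0.0001 -0.0273] in upright tool [-0.0015 -0.0004  0.0273] now tool [ 0.0117 -0.0004  0.0248]
-0.47 [0.5543 0.2343 0.2193] dtilted [0.0206 0.     0.0141] from now [ 0.0322 -0.0004  0.039 ]
-0.2 [0.5611 0.2365 0.2072] dtilted [ 0.012  -0.      0.0072] from now [ 0.0442 -0.0004  0.0462]
0.1 [0.5641 0.2375 0.1916] dtilted [ 0.0103 -0.      0.0121] from now [ 0.0545 -0.0004  0.0584]
0.4 [0.5619 0.2368 0.1757] dtilted [0.0056 0.     0.0151] from now [ 0.06   -0.0004  0.0735]
0.7 [0.5569 0.2351 0.1642] dtilted [ 0.0008 -0.      0.0126] from now [ 0.0608 -0.0004  0.0861]
1.0 [0.5503 0.2329 0.1555] dtilted [-0.0019  0.      0.011 ] from now [ 0.0588 -0.0004  0.0971]
1.2 [0.5447 0.2311 0.1506] dtilted [-0.0028 -0.      0.0072] from now [ 0.056  -0.0004  0.1042]
1.35 [0.5398 0.2295 0.1475] dtilted [-0.003  -0.      0.0052] from now [ 0.053  -0.0004  0.1094]
```

```bash
python3 -m inch '-1 .008 0 .0095 0 0 0;-1 .008 0 .0095 0 0 0;-1 .008 0 .0095 0 0 0;-1 .008 0 .0095 0 0 0;-1 .004 0 .0024 0 0 0;-1 .004 0 .0024 0 0 0;-1 .004 0 .0024 0 0 0;-1 0 0 0 0 0 0' | grep -E "pos|force"
python3 -m inch '-1 .0026 0 .003 0 0 0;-1 .0026 0 .003 0 0 0;-1 .0026 0 .003 0 0 0;-1 .0026 0 .003 0 0 0;-1 .0014 0 .0038 0 0 0;-1 .0014 0 .0038 0 0 0;-1 .0014 0 .0038 0 0 0;-1 .0014 0 .0038 0 0 0;-1 0 0 0 0 0 0' | grep -E "pos|force"
```

```text
tool_pos: [0.561, 0.2359, 0.205]
contact_force: [-0.2, 0.1, 0.1]
finger_force: 0.1
tool_pos: [0.5616, 0.2361, 0.1735]
contact_force: [-1.3, -0.3, -0.9]
finger_force: 0.0
```

```bash
python3 -m inch '-1 .0003 0 .0042 0 0 0;-1 .0003 0 .0042 0 0 0;-1 .0002 0 .0042 0 0 0;-1 -.0005 0 .0028 0 0 0;-1 -.0005 0 .0028 0 0 0;-1 -.0005 0 .0028 0 0 0;-1 -.0004 0 .0026 0 0 0;-1 0 0 0 0 0 0' | grep -E "pos|force"; python3 -m inch '-1 -.0009 0 .0024 0 0 0;-1 -.0009 0 .0024 0 0 0;-1 -.001 0 .0024 0 0 0;-1 0 0 0 0 0 0;-1 0 0 0 0 0 0' | grep -E "pos|force"; python3 -c "
from path import *
show(1,[1.2,1.35])"
```

```text
tool_pos: [0.5498, 0.2322, 0.1539]
contact_force: [0.9, 0.5, 2.0]
finger_force: 0.6
tool_pos: [0.5444, 0.2304, 0.1491]
contact_force: [1.2, -0.2, 0.4]
finger_force: 0.3
pos [0.5444 0.2304 0.1491] F [ 1.2 -0.2  0.4] turn left [0.    0.001 0.   ] clk 24.1833
world to start [0.0224 0.008  0.0106] in upright tool [ 0.0238 -0.0006 -0.0106] now tool [ 0.0158 -0.0006 -0.0207]
1.2 [0.5447 0.2311 0.1506] dtilted [-0.0161 -0.      0.0191] from now [-0.0003 -0.0006 -0.0016]
1.35 [0.5398 0.2295 0.1475] dtilted [-0.003  -0.      0.0052] from now [-0.0033 -0.0006  0.0036]
```

```bash
python3 -m inch '-1 -.0011 0 .0012 0 0 0;-1 -.0011 0 .0012 0 0 0;-1 -.0011 0 .0012 0 0 0;-1 0 0 0 0 0 0;-1 0 0 0 0 0 0' | grep -E "pos|force"; python3 -m inch '-1 -.0009 0 .0005 0 0 0;-1 0 0 0 0 0 0;-1 0 0 0 0 0 0' | grep -E "pos|contact"; python3 -m inch '-1 -.0009 0 .0005 0 0 0;-1 0 0 0 0 0 0;-1 0 0 0 0 0 0' | grep -E "pos|contact"
```

```text
tool_pos: [0.5403, 0.229, 0.1475]
contact_force: [2.4, -0.0, -0.5]
finger_force: 0.9
tool_pos: [0.5394, 0.2287, 0.1476]
contact_force: [2.8, 0.7, -1.2]
tool_pos: [0.5382, 0.2284, 0.1477]
contact_force: [2.7, 0.8, -1.4]
```

```bash
python3 -m inch '-1 -.0009 0 .0005 0 0 0;-1 0 0 0 0 0 0;-1 0 0 0 0 0 0' | grep -E "pos|contact"; python3 -m inch '-1 -.0009 0 .0005 0 0 0;-1 0 0 0 0 0 0;-1 0 0 0 0 0 0' | grep -E "pos|contact";python3 -m inch '-1 -.0009 0 .0005 0 0 0;-1 0 0 0 0 0 0;-1 0 0 0 0 0 0' | grep -E "pos|contact"
```

```text
tool_pos: [0.5374, 0.2281, 0.1477]
contact_force: [2.5, 1.3, -2.3]
tool_pos: [0.537, 0.228, 0.1476]
contact_force: [5.1, 1.9, -2.1]
tool_pos: [0.5367, 0.2279, 0.1475]
contact_force: [6.2, 2.1, -3.1]
```

Arm a reached its stop: about 6.5 N, rising with no motion. Backing out, then going to the other side.

```bash
python3 -m inch '-1 .005 0 0 0 0 0;-1 .006 0 -.003 0 0 0;-1 0 0 -.03 0 0 0;-1 0 0 -.04 0 0 0;-1 0 0 -.04 0 0 0;-1 0 0 -.04 0 0 0;-1 0 0 -.04 0 0 0;-1 0 0 0 0 .1 0;-1 0 0 0 0 .1 0;-1 0 0 0 0 .1 0;-1 0 0 0 0 .1 0;-1 0 0 0 0 .1 0;-1 -.04 0 0 0 0 0;-1 -.04 0 0 0 0 0;-1 -.04 0 0 0 0 0;-1 -.035 0 0 0 0 0;-1 0 0 0 0 0 0;-1 0 0 0 0 0 0;-1 0 0 0 0 0 0' | grep -E "pos|clock"; python3 - <<'E'
from arms import *
go("w5",(.4808,.21))
from path import *
show(-1,[-.29,0,.3,.6,.9,1.15,1.35])
E
```

```text
clock: 27.43
tool_pos: [0.485, 0.2109, 0.3116]
27.4333 [-0.39  0.48 -0.17  1.77  0.1   0.89 -1.85] [0.485  0.2109 0.3116] tool x deg 18.26
1724 mean [0.4831 0.2107 0.2373] rect [482.8 210.7] [27.5 29.4] 18.3 circ [483.  210.5] 18.6
z 0.23761320843294165
-1 23 t 0.0 angle -0.325 z at .07 0.1918
1 0
3331 mean [0.4886 0.2127 0.2007] rect [484.2 211.2] [59.  66.1] 18.3 circ [480.6 210. ] 33.5
pos [0.4858 0.2112 0.3115] F [-0.5  0.6  0.5] turn left [-0.   0.5 -0. ] clk 27.4833
world to start [-0.0766 -0.0248 -0.076 ] in upright tool [-0.0806 -0.0004  0.076 ] now tool [-0.0806 -0.0004  0.076 ]
-0.29 [0.4024 0.1841 0.2115] dtilted [-0.0178 -0.      0.0176] from now [-0.0877 -0.0004  0.1   ]
0 [0.3979 0.1827 0.197 ] dtilted [-0.0111  0.      0.0105] from now [-0.0925 -0.0004  0.1145]
0.3 [0.3983 0.1828 0.1809] dtilted [-0.0073 -0.      0.0143] from now [-0.092  -0.0004  0.1305]
0.6 [0.403  0.1843 0.1674] dtilted [-0.0022  0.      0.0142] from now [-0.0871 -0.0004  0.1441]
0.9 [0.4089 0.1863 0.1583] dtilted [0.001 0.    0.011] from now [-0.0809 -0.0004  0.1532]
1.15 [0.4154 0.1884 0.1517] dtilted [0.0029 0.     0.009 ] from now [-0.074  -0.0004  0.1597]
1.35 [0.4218 0.1905 0.1475] dtilted [ 0.0038 -0.      0.0069] from now [-0.0673 -0.0004  0.164 ]
```

View pics/w5.png

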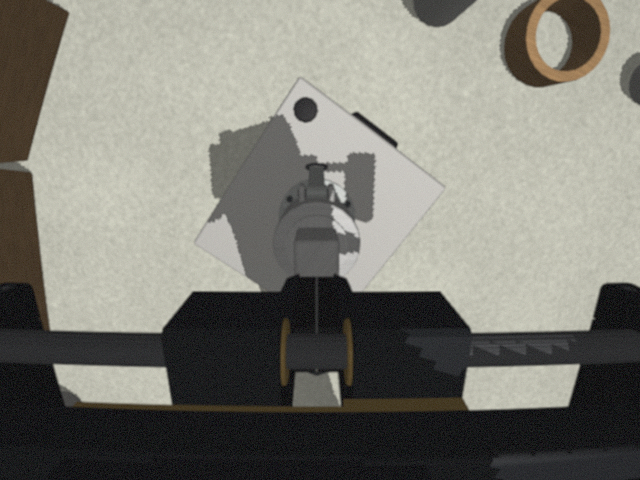

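The view shows arm a folded down at (317,180), with the cap still seated. Now arm b, the mirror image.

```bash
python3 -m inch '-1 -.04 0 0 0 0 0;-1 -.04 0 0 0 0 0;-1 0 0 0 0 .1 0;-1 0 0 0 0 .1 0;-1 0 0 0 0 .1 0;-1 0 0 0 0 .1 0;-1 0 0 0 0 .1 0;-1 0 0 0 0 0 0;-1 -.01 0 .018 0 0 0;-1 -.01 0 .018 0 0 0;-1 -.01 0 .018 0 0 0;-1 0 0 0 0 0 0;-1 0 0 0 0 0 0;-1 0 0 0 0 0 0' ; python3 -c "
from path import *
show(-1,[-.29,0,.3,.6,.9,1.15,1.35])"
```

```text
clock: 28.65
tool_pos: [0.4189, 0.1857, 0.2815]
eef_rot: [0.966, 0.152, 0.207, -0.024]
contact_force: [0.1, -0.8, -0.6]
opening: 0.003
finger_force: 0.0
pos [0.4189 0.1857 0.2815] F [ 0.1 -0.8 -0.6] turn left [ 0.018  0.08  -0.001] clk 28.65
world to start [-0.0097  0.0006 -0.046 ] in upright tool [-0.009  -0.0036  0.046 ] now tool [-0.027  -0.0043  0.0383]
-0.29 [0.4024 0.1841 0.2115] dtilted [-0.0178 -0.      0.0176] from now [-0.0433 -0.0046  0.0573]
0 [0.3979 0.1827 0.197 ] dtilted [-0.0111  0.      0.0105] from now [-0.0535 -0.0048  0.0686]
0.3 [0.3983 0.1828 0.1809] dtilted [-0.0073 -0.      0.0143] from now [-0.0596 -0.005   0.0835]
0.6 [0.403  0.1843 0.1674] dtilted [-0.0022  0.      0.0142] from now [-0.0606 -0.0053  0.0978]
0.9 [0.4089 0.1863 0.1583] dtilted [0.001 0.    0.011] from now [-0.0587 -0.0055  0.1087]
1.15 [0.4154 0.1884 0.1517] dtilted [0.0029 0.     0.009 ] from now [-0.0551 -0.0057  0.1174]
1.35 [0.4218 0.1905 0.1475] dtilted [ 0.0038 -0.      0.0069] from now [-0.0507 -0.0058  0.124 ]
```

```bash
python3 -m inch '-1 0 0 0 0 0 0;-1 0 0 0 0 0 0;-1 0 0 0 0 0 0' >/dev/null; python3 -c "
from path import *
s=get_state();print(s['q'].round(3),s['qd'].round(3))
show(-1,[-.29,1.35])"
```

```text
[-0.803  0.337  0.265  2.383  0.833  0.044 -2.653] [-0.005  0.002  0.003  0.002  0.004 -0.001 -0.003]
pos [0.418  0.1858 0.2816] F [-0.1  0.5  0.7] turn left [ 0.018  0.08  -0.   ] clk 28.9
world to start [-0.0088  0.0006 -0.0462] in upright tool [-0.0082 -0.0033  0.0462] now tool [-0.0263 -0.004   0.0387]
-0.29 [0.4024 0.1841 0.2115] dtilted [-0.0178 -0.      0.0176] from now [-0.0426 -0.0043  0.0577]
1.35 [0.4218 0.1905 0.1475] dtilted [-0.0128  0.      0.066 ] from now [-0.05   -0.0055  0.1245]
```

Joints 6 and 7 hit their range at that tilt. I'll back off and use a 0.25 rad tilt; by geometry, the gripper body still clears the cap top by 8 mm.

```bash
python3 -m inch '-1 0 0 -.02 0 0 0;-1 0 0 0 .009 -.085 0;-1 0 0 0 .009 -.085 0;-1 0 0 0 0 0 0;-1 0 0 0 0 0 0;-1 0 0 0 0 0 0' >/dev/null; python3 -c "
from path import *
s=get_state();print(s['q'].round(3))
show(-1,[-.29,0,.3,.6,.9,1.15,1.35],phi=.25)"
```

```text
[-0.408  0.3   -0.234  2.262  0.566  0.34  -2.394]
pos [0.4135 0.1807 0.2975] F [-0.3  0.6  0.7] turn left [ 0.019 -0.065 -0.005] clk 29.4
world to start [-0.0023  0.0064 -0.0627] in upright tool [-0.0002 -0.0068  0.0627] now tool [-0.0197 -0.0078  0.0594]
-0.29 [0.4043 0.1848 0.2108] dtilted [-0.0129 -0.      0.0214] from now [-0.0339 -0.0082  0.08  ]
0 [0.4003 0.1835 0.1959] dtilted [-0.0078  0.      0.0134] from now [-0.0425 -0.0084  0.0929]
0.3 [0.4011 0.1837 0.1806] dtilted [-0.003  0.     0.015] from now [-0.0464 -0.0087  0.1077]
0.6 [0.4043 0.1848 0.1702] dtilted [ 0.0006 -0.      0.0109] from now [-0.0465 -0.0089  0.1186]
0.9 [0.4099 0.1866 0.1605] dtilted [0.0033 0.     0.0109] from now [-0.0439 -0.0091  0.1297]
1.15 [0.4165 0.1888 0.1534] dtilted [0.005  0.     0.0086] from now [-0.0395 -0.0093  0.1385]
1.35 [0.423  0.1909 0.1488] dtilted [0.0056 0.     0.0062] from now [-0.0343 -0.0094  0.1451]
```

```bash
python3 -m inch '-1 0 -.004 0 .019 -.03 0;-1 0 -.0035 0 0 -.035 -.005;-1 0 0 0 0 0 0;-1 0 0 0 0 0 0;-1 0 0 0 0 0 0' >/dev/null; python3 -c "
from path import *
s=get_state();print(s['q'].round(3))
show(-1,[-.29,0,.3],phi=.25)"
```

```text
[-0.323  0.322 -0.342  2.202  0.447  0.434 -2.273]
pos [0.4104 0.1888 0.2973] F [-0.7 -0.2  0.7] turn left [-0.     0.001  0.004] clk 29.8167
world to start [ 0.0007 -0.0018 -0.0625] in upright tool [0.0001 0.0019 0.0625] now tool [-0.0153  0.0019  0.0606]
-0.29 [0.4043 0.1848 0.2108] dtilted [-0.0129 -0.      0.0214] from now [-0.0281  0.0019  0.0821]
0 [0.4003 0.1835 0.1959] dtilted [-0.0078  0.      0.0134] from now [-0.0359  0.0018  0.0955]
0.3 [0.4011 0.1837 0.1806] dtilted [-0.003  0.     0.015] from now [-0.0388  0.0018  0.1105]
```

Within range now (q6 0.43, q7 −2.27). Lowering part way and checking the joints.

```bash
python3 -m inch '-1 -.005 .0019 .02 0 0 0;-1 -.005 0 .02 0 0 0;-1 -.005 0 .02 0 0 0;-1 0 0 0 0 0 0;-1 0 0 0 0 0 0;-1 0 0 0 0 0 0' >/dev/null; python3 -c "
from path import *
s=get_state();print(s['q'].round(3))
show(-1,[-.29,0,.3],phi=.25)"
```

```text
[-0.472  0.432 -0.144  2.298  0.635  0.213 -2.453]
pos [0.4119 0.1877 0.2366] F [0.7 0.1 0.1] turn left [-0.002  0.     0.003] clk 30.3167
world to start [-0.0008 -0.0007 -0.0018] in upright tool [-0.001   0.0004  0.0018] now tool [-0.0014  0.0004  0.0015]
-0.29 [0.4043 0.1848 0.2108] dtilted [-0.0129 -0.      0.0214] from now [-0.0142  0.0004  0.023 ]
0 [0.4003 0.1835 0.1959] dtilted [-0.0078  0.      0.0134] from now [-0.022   0.0004  0.0364]
0.3 [0.4011 0.1837 0.1806] dtilted [-0.003  0.     0.015] from now [-0.025   0.0004  0.0514]
```

Joint 6 runs out lower down, so I'll switch to a 0.1 rad tilt and push nearer the pivot (L = 32 mm). By calculation the body then clears the lug by about 9 mm and the cap top by about 17 mm.

```bash
sed -i 's/L=.045/L=.032/' path.py; python3 -m inch '-1 0 0 0 0 -.075 0;-1 0 0 0 0 -.075 0;-1 0 0 0 0 0 0;-1 0 0 0 0 0 0;-1 0 0 0 0 0 0' >/dev/null; python3 -c "
from path import *
s=get_state();print(s['q'].round(3))
show(-1,[-.29,0,.3,.6,.9,1.15,1.35],phi=.1,gap0=.01)"
```

```text
[-0.269  0.48  -0.403  2.161  0.471  0.481 -2.286]
pos [0.4118 0.1866 0.2363] F [0.5 0.1 0.5] turn left [-0.001 -0.001  0.001] clk 30.7333
world to start [ 0.0082  0.0034 -0.0205] in upright tool [ 0.0089 -0.0006  0.0205] now tool [ 0.0068 -0.0006  0.0213]
-0.29 [0.4174 0.1891 0.2062] dtilted [-0.0038 -0.      0.0092] from now [ 0.003  -0.0006  0.0306]
0 [0.4142 0.188  0.1948] dtilted [-0.0044  0.      0.011 ] from now [-0.0015 -0.0006  0.0415]
0.3 [0.4141 0.188  0.186 ] dtilted [-0.001  -0.      0.0087] from now [-0.0025 -0.0006  0.0503]
0.6 [0.4153 0.1884 0.1788] dtilted [ 0.0006 -0.      0.0073] from now [-0.0019 -0.0006  0.0576]
0.9 [0.4183 0.1894 0.1716] dtilted [0.0024 0.     0.0075] from now [ 0.0005 -0.0006  0.0651]
1.15 [0.4224 0.1907 0.1659] dtilted [ 0.0037 -0.      0.0061] from now [ 0.0042 -0.0006  0.0713]
1.35 [0.4268 0.1922 0.1619] dtilted [0.0042 0.     0.0044] from now [ 0.0084 -0.0005  0.0757]
```

```bash
python3 -m inch '-1 .0015 0 .01 0 0 0;-1 .0015 0 .01 0 0 0;-1 0 0 .0053 0 0 0;-1 0 0 .0053 0 0 0;-1 -.0015 0 .0037 0 0 0;-1 -.0015 0 .0037 0 0 0;-1 -.0015 0 .0036 0 0 0;-1 0 0 0 0 0 0' | grep -E "pos|contact"; python3 -m inch '-1 -.0005 0 .003 0 0 0;-1 -.0005 0 .003 0 0 0;-1 0 0 .0027 0 0 0;-1 .0003 0 .0037 0 0 0;-1 .0003 0 .0037 0 0 0;-1 0 0 0 0 0 0;-1 0 0 0 0 0 0'| grep -E "pos|contact";python3 -c "
from path import *
s=get_state();print(s['q'].round(3))
show(-1,[.9,1.15,1.35],phi=.1,gap0=.01)"
```

```text
tool_pos: [0.4142, 0.188, 0.194]
contact_force: [-0.1, -1.6, 0.5]
tool_pos: [0.4157, 0.1886, 0.1782]
contact_force: [-0.3, -0.5, 1.7]
[-0.372  0.588 -0.261  2.217  0.59   0.305 -2.394]
pos [0.4157 0.1886 0.1782] F [-0.3 -0.5  1.7] turn left [-0.002  0.001  0.002] clk 31.9833
world to start [-0.0048 -0.0017 -0.0004] in upright tool [-0.0051  0.0001  0.0004] now tool [-0.0051  0.0001 -0.0001]
0.9 [0.4183 0.1894 0.1716] dtilted [0.0072 0.     0.007 ] from now [0.002  0.0001 0.0068]
1.15 [0.4224 0.1907 0.1659] dtilted [ 0.0037 -0.      0.0061] from now [0.0058 0.0001 0.013 ]
1.35 [0.4268 0.1922 0.1619] dtilted [0.0042 0.     0.0044] from now [0.01   0.0001 0.0174]
```

```bash
python3 -m inch '-1 .001 0 .0034 0 0 0;-1 .001 0 .0034 0 0 0;-1 .0019 0 .0031 0 0 0;-1 .0019 0 .0031 0 0 0;-1 0 0 0 0 0 0;-1 0 0 0 0 0 0' | grep -E "pos|contact"; python3 -m inch '-1 .0014 0 .0015 0 0 0;-1 .0014 0 .0015 0 0 0;-1 .0014 0 .0014 0 0 0;-1 0 0 0 0 0 0;-1 0 0 0 0 0 0'| grep -E "pos|contact"; python3 -m inch '-1 .001 0 0 0 0 0;-1 0 0 0 0 0 0;-1 0 0 0 0 0 0'| grep -E "pos|contact"
```

```text
tool_pos: [0.4217, 0.1904, 0.1655]
contact_force: [-1.7, -1.2, 1.9]
tool_pos: [0.4257, 0.1917, 0.1617]
contact_force: [-3.1, -1.1, 4.0]
tool_pos: [0.426, 0.1917, 0.1617]
contact_force: [-5.7, -1.3, 4.3]
```

```bash
python3 -m inch '-1 .001 0 0 0 0 0;-1 0 0 0 0 0 0;-1 0 0 0 0 0 0'| grep -E "pos|contact"; python3 - <<'E'
from h import *
p,d=snapshot("scene");cv2.imwrite("pics/s3.png",cv2.resize(p[230:350,360:520,::-1],None,fx=4,fy=4))
E
```

```text
tool_pos: [0.4262, 0.1917, 0.1616]
contact_force: [-7.1, -1.9, 5.5]
```

View pics/s3.png

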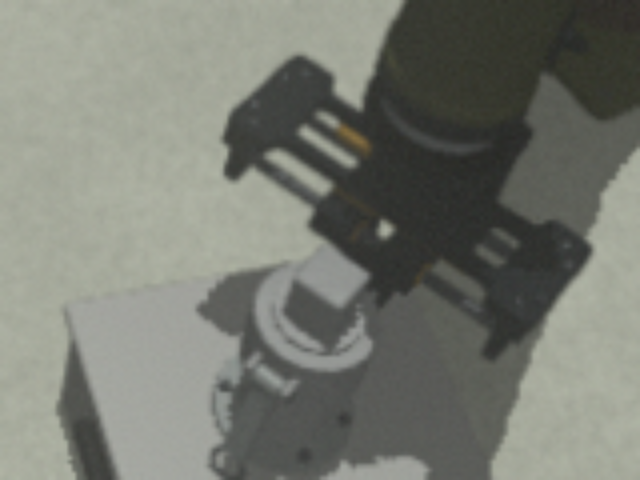

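Arm a is clearly folded down at (250,420), and the cap is seated. Arm b is hidden behind the cap, so I'll retreat and check it with the wrist camera.

```bash
python3 -m inch '-1 -.006 0 0 0 0 0;-1 -.008 0 -.003 0 0 0;-1 0 0 -.03 0 0 0;-1 0 0 -.04 0 0 0;-1 0 0 -.04 0 0 0;-1 0 0 -.04 0 0 0;-1 0 0 -.04 0 0 0;-1 0 0 0 0 -.1 0;-1 0 0 0 0 0 0;-1 0 0 0 0 0 0;-1 0 0 0 0 0 0' | grep -E "pos|contact|clock"; python3 - <<'E'
from h import *
s=get_state();m=camera_model("wrist");p,d=snapshot("wrist");P=cloud(m,d)
u=np.array([np.cos(np.radians(18.26)),np.sin(np.radians(18.26))]);g=P[...,:2]-(.4808,.21);x=g@u;t=g@[-u[1],u[0]]
for zl in np.arange(.1,.2,.01):
    k=(abs(t)<.006)&(x<-.03)&(x>-.12)&(P[...,2]>zl)&(P[...,2]<zl+.01)
    print(zl.round(2),k.sum(),(np.percentile(x[k],[5,50]).round(4) if k.sum() else ""))
cv2.imwrite("pics/w6.png",p[:,:,::-1])
E
```

```text
clock: 34.37
tool_pos: [0.3966, 0.1816, 0.3513]
contact_force: [-0.0, -0.2, -0.7]
0.1 36 [-0.1124 -0.0712]
0.11 0 
0.12 12 [-0.0545 -0.0543]
0.13 12 [-0.0527 -0.0523]
0.14 14 [-0.0508 -0.0506]
0.15 22 [-0.0489 -0.0474]
0.16 0 
0.17 0 
0.18 126 [-0.0443 -0.0406]
0.19 61 [-0.0354 -0.0329]
```

View pics/w6.png

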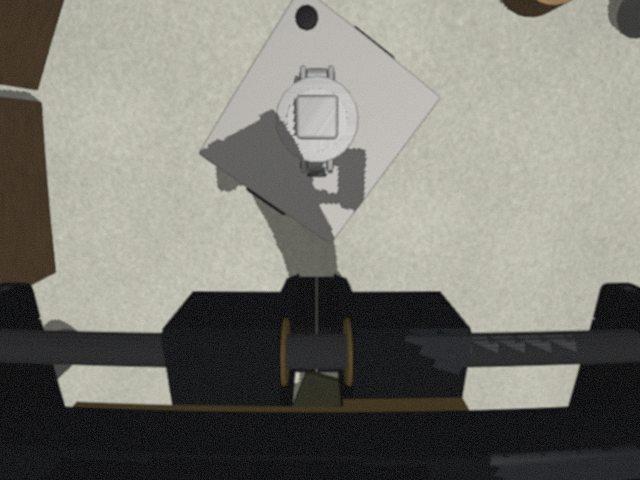

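Arm b is down. Its measured slope of 1.9 mm outward per 10 mm of drop gives about 1.38 rad, which is at the stop. The view shows the cap seated at (317,117) with no arm sticking out and the robot clear.

```bash
python3 -c "
from plant import *
print(r.finish_job())"
```

```text
the job is handed in; nothing more can be done
None
```

The cap is fully home on the tank neck, both cam arms are fully down at their stops, and the job was handed in after about 34 s with the robot clear; the bottles, tape and carton were not touched.

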